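# Pack the furrier's comb case

### The arm

A 6-joint arm with a two-finger parallel gripper is mounted at the origin on the work surface. World frame = base frame: x ahead of the robot, y to its left, z up, the work surface at z = 0. Lengths are in m, angles in degrees, forces in N, time in s.
With the tool pointing down it reaches from about 0.375 to 0.825 m from the base axis. Payload 5.5 kg.
Tool frame: the origin (TCP) lies at the very end of the fingers, on their centre line; the grasp point (between the pads) lies 19 mm behind it; z points along the fingers, y is the direction in which the jaws open and shut (so a half turn about z gives the same grasp; the last joint's range is limited). The gripper opens to 85 mm and grips with 20 to 120 N. Pads are 22 mm wide; open, the fingers measure 114 mm over their backs; the gripper's body (76 mm by 85 mm) begins 54 mm behind the grasp point. The pads swing forward as they close: fully open they stand 13 mm farther back than shut.
Start: joints at [-75.115, 17.962, -2.699, 69.339, 0, 90], TCP at [0.154, -0.58, 0.231] pointing down, gripper open.
Joint ranges: [-152.73, 152.73], [-39.44, 99.34], [-58.76, 71.6], [-118.89, 123.64], [-81.53, 83.1], [-180, 180]. Speed limits (degrees/s): [136.94, 136.94, 172.46, 180, 180, 180].

### API

Orientations are given as [roll, pitch, yaw] about the fixed x, y, z axes, in that order (R = Rz(yaw) Ry(pitch) Rx(roll)).
In Python, from rig import arm, cams, ticket gives the robot as it stands.
- The arm moves only by the shell command python3 -m handwheel 'ROWS'. ROWS is JSON, a list that holds one entry, the list of rows, each a list of 7 numbers: the turn, a rotation vector about the tool's x, y, z in degrees, then the shift along the tool's x, y, z in cm, then the finger opening in cm, from 0 to 8.54. A call has 1 to 12 rows; each row shifts and turns the commanded pose from where the row before left it, along the tool's axes as they then stand; what a row does not reach is not made up. A row lasts 1/12 s, in which the tool goes at most 41.7 mm and 7.16 degrees, less where a joint would pass 70% of its speed; a pose out of reach is approached as far as the arm can. A call is refused whole if a number of a shift passes 4.17 or a number of a turn 7.16, either way. A call with a gripper value outside its range is refused whole. The fingers move at their own pace and stop on an object; the grip force is fixed at half the most. Time passes only in rows, so rows that do not move let the fingers close. It gives the time, the measured TCP pose, the force and the opening at its end, in the units of the state.
- arm.get_obs(): the state, without advancing time (a new reading comes with each control period).
- cams.capture(name): name is "side" or "top"; returns the picture (384x512x3 uint8, blue, green, red); there is no depth.
- cams.camera_params(name): a dict with "fx", "fy", "cx", "cy" (pixels), "T" (4x4, takes a point from camera to world coordinates). Camera axes: x right, y up, looking along -z (the intrinsics and any distortion apply to the point x, -y, -z); pixel columns grow to the right and rows downward; lengths in m; the calibration is good to about 2 mm. A picture is of the moment at which its call begins. camera_params takes no time and is no camera call.
- ticket.hand_in(): hands the job in, once; it reports no verdict.
The state is a dict: "t": time; "joint_positions": joint angles; "joint_vel": joint speeds; "joint_torque": joint torques, N m; "tool_pos": TCP position; "ee_rot": TCP orientation; "force": force on the tool from outside, world axes, zero at the start; "torque": the same for the moment, N m; "finger_gap": finger opening in m.
Only numpy, scipy, OpenCV 4.12 (cv2) and the standard library are available. Lean on these libraries where they do the work, as an engineer would, in place of code of your own. Each camera call takes 0.05 s, during which the arm holds its last target.

### The job

Pack the wooden case: stand the red bobbin upright on the floor of the deep well in the middle, then lay the furrier's comb, flat side down, lengthwise in the shallow trough so that it bridges the well above the bobbin. Leave the blue bobbin where it is.

Things in the scene. Friction and masses are not known exactly. Their poses are not given: they have to be found in the camera images.
- case: fixed open wooden case, 86 (x) x 216 (y) x 58 mm high, walls 8 mm; origin under its centre, z up, yaw within 20 degrees. Inside, a grey shallow trough 70 (x) x 200 (y) mm, its floor 50 mm above the origin, 8 mm below the rim. In the middle of the trough floor a deep well, 60 (x) x 90 (y) mm, its blue floor 8 mm above the origin.
- red_bobbin: red bobbin, an upright rigid cylinder 34 mm across and 38 mm high, about 45 g; origin at the centre of its underside, z up its axis. Stands on the bench left or right of the case (it and the blue one may swap places).
- blue_bobbin: blue bobbin, same size, to be left alone; origin at the centre of its underside. Other clutter, not needed: a screwdriver at the far left, a yellow thread cone (75 mm high) beyond it, a white oil bottle (130 mm high) beyond the case.
- comb: furrier's comb lying flat side down, 170 mm long (its x), about 90 g. Origin on the underside at mid length, near its centre of mass; z up. Wooden handle 22 mm wide (y), 20 mm high from x = -85 to +15 mm: pinch it across its width at the origin. Steel comb 36 mm wide (y), 6 mm thick from x = +15 to +85 mm. Either end may point either way in the case.
Not all that is in view belongs to the job. What is meant by the comb is not orange, and is the larger of those in its own colour.

How it is judged:
By the outcome, as a careful person would: the job done as asked, in the order asked, and still so for the second after the job is handed in, with the robot touching nothing.
It also fails if it takes over 58 s, if anything falls off the work surface, if the arm or the gripper's body presses on something with over 40 N, if the wrist force passes 120 N, or if a joint passes its speed limit or range.

## Working session

There is one attempt and no reset: what is moved stays moved. The work goes in short steps, Python scripts to look and compute and a shell command to move; the robot and the scene stay as the last step left them, time stands still between calls to the robot, and variables do not carry over. Pictures are saved under pics/ and viewed, and the job is handed in when it is done.

```bash
ls; mkdir -p pics; python3 - <<'E'
from rig import arm,cams,ticket
import cv2,numpy as np
for n in("top","side"):
    im=cams.capture(n); cv2.imwrite(f"pics/{n}0.png",im)
    p=cams.camera_params(n); print(n,{k:np.round(v,4).tolist() if k=="T" else v for k,v in p.items()})
print(arm.get_obs())
E
```

```text
pics
top {'fx': 396.0471376699577, 'fy': 396.0471376699577, 'cx': 255.9873185675417, 'cy': 187.66317862071634, 'T': [[0.0561, 0.977, -0.2058, 0.3649], [-0.9984, 0.0549, -0.0113, -0.0608], [0.0003, 0.2061, 0.9785, 1.0303], [0.0, 0.0, 0.0, 1.0]]}
side {'fx': 490.83736988507684, 'fy': 490.83736988507684, 'cx': 250.0112396524546, 'cy': 193.87858843521855, 'T': [[0.9954, 0.0499, -0.082, 0.4485], [-0.0949, 0.6368, -0.7652, -1.1843], [0.014, 0.7694, 0.6386, 0.9812], [0.0, 0.0, 0.0, 1.0]]}
{'t': 0.1, 'joint_positions': array([-7.51142225e+01,  1.80006984e+01, -2.74710723e+00,  6.93399997e+01,
        1.19017990e-03,  8.99989381e+01]), 'joint_vel': array([ 0.10418397, -0.03929575,  0.12080013,  0.03035159, -0.01876187,
        0.02814977]), 'joint_torque': array([ 8.07610068e-04, -5.40767634e+01,  3.40541410e+01,  1.11692937e-02,
        1.12333041e-04, -2.58099526e-06]), 'tool_pos': array([ 0.15401165, -0.57937034,  0.23052558]), 'ee_rot': array([-1.79912195e+02, -1.19180589e-03,  1.48868376e+01]), 'force': array([ 0.15688716,  0.49369358, -0.30344538]), 'torque': array([0.05609724, 0.01562171, 0.00151605]), 'finger_gap': 0.08501613931999144}
```

View pics/top0.png

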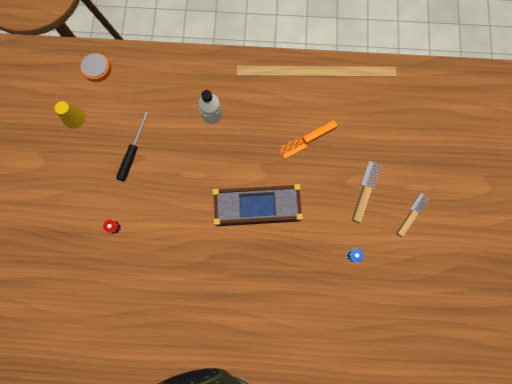

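View pics/side0.png

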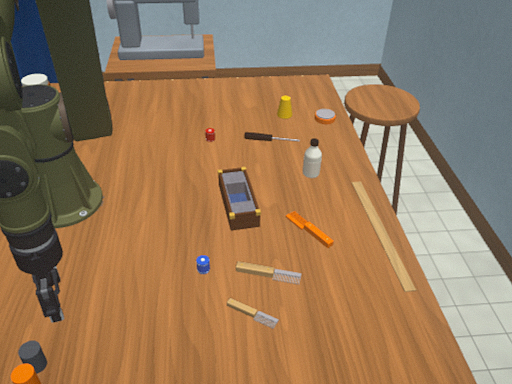

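Comb candidates in the top view are the orange one (309,140), the large wood-and-steel one (367,191) and the small wood-and-steel one (413,215). The one at (367,191) fits, because it isn't orange and is the larger of its colour. I'll confirm that in a crop.

```bash
cat > h.py <<'E'
import numpy as np,cv2
from rig import arm,cams,ticket
def ray(n,u,v,z):
    p=cams.camera_params(n);T=np.array(p["T"])
    d=T[:3,:3]@np.array([(u-p["cx"])/p["fx"],-(v-p["cy"])/p["fy"],-1]);o=T[:3,3]
    return o+d*(z-o[2])/d[2]
def proj(n,P):
    p=cams.camera_params(n);T=np.array(p["T"])
    c=(np.atleast_2d(P)-T[:3,3])@T[:3,:3]
    return np.c_[p["cx"]+p["fx"]*c[:,0]/-c[:,2],p["cy"]-p["fy"]*c[:,1]/-c[:,2]]
E
python3 - <<'E'
import cv2,numpy as np
from h import *
im=cv2.imread("pics/top0.png")
cv2.imwrite("pics/cropA.png",cv2.resize(im[150:270,330:450],None,fx=5,fy=5,interpolation=cv2.INTER_CUBIC))
cv2.imwrite("pics/cropB.png",cv2.resize(im[175:235,205:310],None,fx=7,fy=7,interpolation=cv2.INTER_CUBIC))
hsv=cv2.cvtColor(im,cv2.COLOR_BGR2HSV)
for nm,(x0,y0) in dict(red=(85,205),blue=(335,235)).items():
    s=im[y0:y0+45,x0:x0+45].astype(int)
    m=(s[...,2]>120)&(s[...,1]<60)&(s[...,0]<60) if nm=="red" else (s[...,0]>120)&(s[...,2]<100)
    v,u=np.nonzero(m); print(nm,u.min()+x0,u.max()+x0,v.min()+y0,v.max()+y0,u.mean()+x0,v.mean()+y0)
cv2.imwrite("pics/cropC.png",np.hstack([cv2.resize(im[205:250,x:x+45] if x<200 else im[235:280,x:x+45],None,fx=8,fy=8,interpolation=cv2.INTER_CUBIC) for x in(88,335)]))
E
```

```text
red 103 116 220 232 109.5981308411215 225.78504672897196
blue 349 362 249 261 355.8524590163934 254.9262295081967
```

View pics/cropA.png

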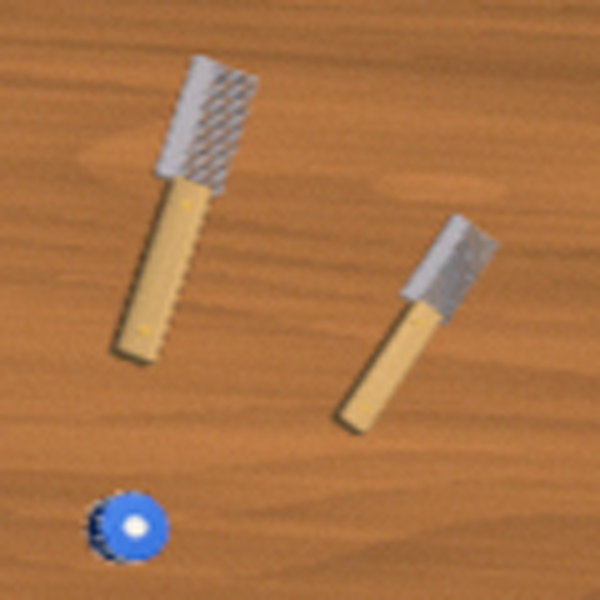

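View pics/cropB.png

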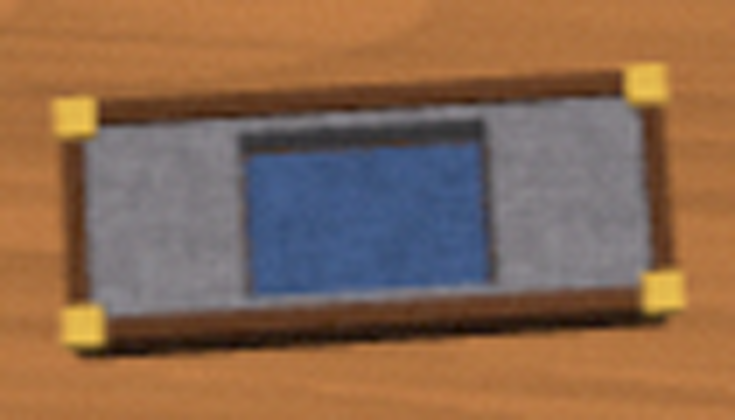

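View pics/cropC.png

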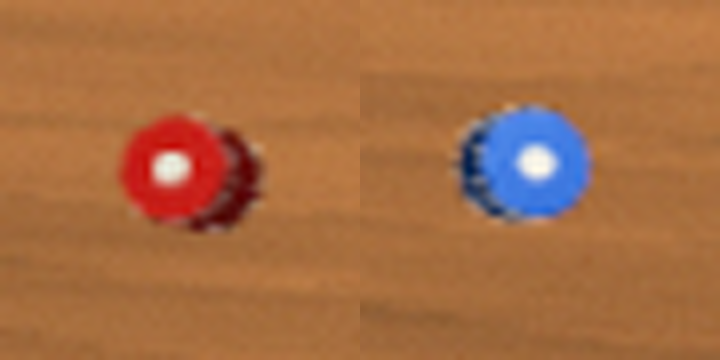

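The crop confirms the larger wood-and-steel comb, crop A top left. The red bobbin top is at about (109.4,225.8) and the case spans about (213,189) to (302,224). Next I fit the poses.

```bash
cat > fit.py <<'E'
from h import *
from scipy.optimize import least_squares
def cp(pts,s,ox,oy): return (np.array(pts,float)+.5)/s-.5+[ox,oy]
def fit(loc,px,x0,n="top"):
    loc=np.array(loc,float)
    def W(q):
        c,s=np.cos(q[2]),np.sin(q[2]); return np.c_[loc[:,:2]@np.array([[c,s],[-s,c]])+q[:2],loc[:,2]]
    r=least_squares(lambda q:(proj(n,W(q))-px).ravel(),x0); return r.x,np.sqrt((r.fun**2).mean())
E
python3 - <<'E'
from fit import *
# case: image right = -y ; image up = +x.
px=cp([(52,97),(667,63),(686,311),(62,349)],7,205,175)
q,e=fit([(.043,.108,.058),(.043,-.108,.058),(-.043,-.108,.058),(-.043,.108,.058)],px,[.5,0,0]);print("case",q,np.degrees(q[2]),e)
px=cp([(243,122),(484,120-2),(495,285),(250,300)],7,205,175)
px=cp([(197,55),(260,77),(222,194),(155,175),(117,345),(155,358)],5,330,150)
q2,e=fit([(.085,.018,.006),(.085,-.018,.006),(.015,-.018,.006),(.015,.018,.006),(-.085,.011,.02),(-.085,-.011,.02)],px,[.5,-.3,-.3]);print("comb",q2,np.degrees(q2[2]),e)
for nm,(X,Y),x,y in(("red",(173,168),88,205),("blue",(534-360,162),335,235)):
    u,v=cp([(X,Y)],8,x,y)[0]; print(nm,u,v,ray("top",u,v,.038))
im=cv2.imread("pics/side0.png"); 
big=cv2.resize(im[100:330,150:380],None,fx=3,fy=3,interpolation=cv2.INTER_CUBIC)
def draw(P):
    for a in proj("side",P): cv2.circle(big,tuple(int(t) for t in ((a-[150,100]+.5)*3)),2,(0,255,0),-1)
def W(q,loc):
    c,s=np.cos(q[2]),np.sin(q[2]); loc=np.array(loc); return np.c_[loc[:,:2]@np.array([[c,s],[-s,c]])+q[:2],loc[:,2]]
draw(W(q,[(.043,.108,.058),(.043,-.108,.058),(-.043,-.108,.058),(-.043,.108,.058)]))
draw(W(q2,[(.085,.018,.006),(.085,-.018,.006),(-.085,.011,.02),(-.085,-.011,.02),(0,0,.02)]))
u,v=cp([(173,168)],8,88,205)[0];c=ray("top",u,v,.038)
draw([c+[.017*np.cos(t),.017*np.sin(t),0] for t in np.linspace(0,6,9)])
u,v=cp([(174,162)],8,335,235)[0];c=ray("top",u,v,.038)
draw([c+[.017*np.cos(t),.017*np.sin(t),0] for t in np.linspace(0,6,9)])
cv2.imwrite("pics/side_ov.png",cv2.resize(big[:560],None,fx=1,fy=1))
E
```

```text
case [ 0.52870831 -0.05445537  0.11464489] 6.568668577242636 0.872193440381063
comb [ 0.58656896 -0.33809376 -0.31738219] -18.18466011352449 0.45606744454804277
red 109.1875 225.5625 [0.45584864 0.31298826 0.038     ]
blue 356.3125 254.8125 [ 0.41809829 -0.30654008  0.038     ]
```

View pics/side_ov.png

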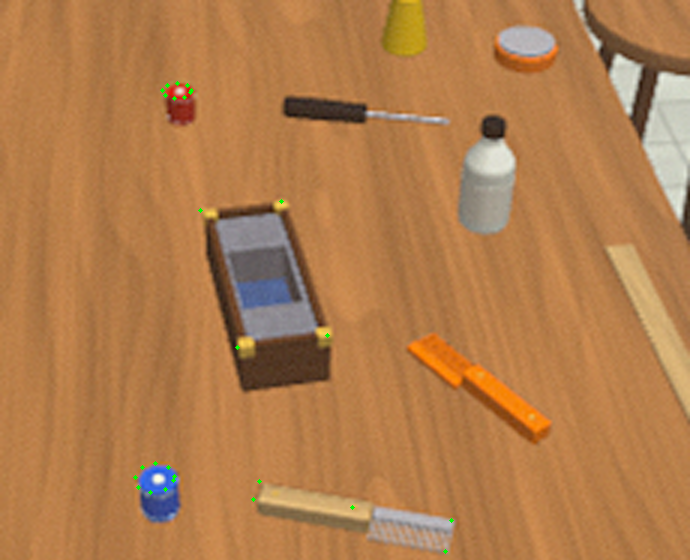

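The overlay sits about 1 px to the left and up in the side view, roughly 3 mm. I'll do a joint two-view fit to split the difference.

```bash
python3 - <<'E'
from h import *
im=cv2.imread("pics/side0.png"); t=cv2.imread("pics/top0.png")
a=cv2.resize(im[160:235,212:267],None,fx=8,fy=8,interpolation=cv2.INTER_CUBIC)
cv2.imwrite("pics/s1.png",a)
b=cv2.resize(im[255:290,228:308],None,fx=8,fy=8,interpolation=cv2.INTER_CUBIC)
c=cv2.resize(im[120:145,195:225],None,fx=8,fy=8,interpolation=cv2.INTER_CUBIC)
b[:200,-240:]=c
cv2.imwrite("pics/s2.png",b)
E
```

```text
(no output)
```

View pics/s1.png

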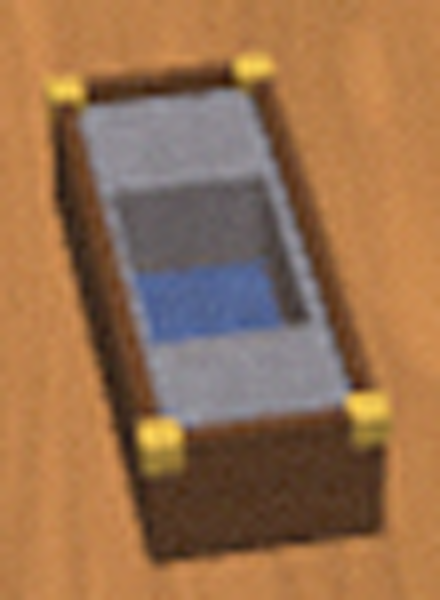

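View pics/s2.png

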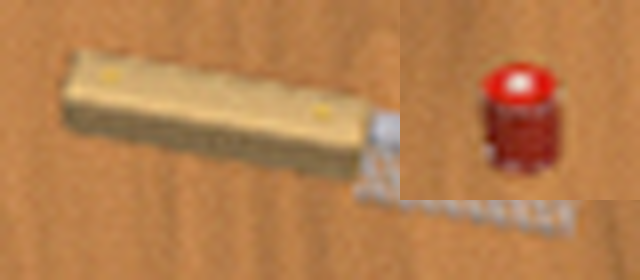

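```bash
cat > jf.py <<'E'
from fit import *
def jfit(obs,x0):
    def f(q):
        c,s=np.cos(q[2]),np.sin(q[2]); R=np.array([[c,s],[-s,c]]); out=[]
        for n,l,p in obs:
            l=np.array(l,float); out.append((proj(n,np.c_[l[:,:2]@R+q[:2],l[:,2]])-p))
        return np.vstack(out)
    r=least_squares(lambda q:f(q).ravel(),x0,loss="soft_l1"); return r.x,f(r.x)
E
python3 - <<'E'
from jf import *
C=[(.043,.108,.058),(.043,-.108,.058),(-.043,-.108,.058),(-.043,.108,.058)]
tp=cp([(52,97),(667,63),(686,311),(62,349)],7,205,175)
sp=cp([(272,58),(389,402),(138,432),(48,82)],8,212,160)
for o in([("side",C,sp)],[("top",C,tp),("side",C,sp)]):
    q,e=jfit(o,[.53,-.05,.1]);print("case",q[:2].round(4),np.degrees(q[2]).round(2));print(e.round(1).tolist())
H=[(-.085,.011,.02),(-.085,-.011,.02),(.015,-.011,.02),(.015,.011,.02)]
hs=cp([(80,50),(64,100),(360,143),(370,97)],8,228,255)
T=[(.085,.018,.006),(.085,-.018,.006),(.015,-.018,.006),(.015,.018,.006),(-.085,.011,.02),(-.085,-.011,.02)]
ht=cp([(197,55),(260,77),(222,194),(155,175),(117,345),(155,358)],5,330,150)
for o in([("side",H,hs)],[("top",T,ht),("side",H,hs)]):
    q,e=jfit(o,[.58,-.33,-.3]);print("comb",q[:2].round(4),np.degrees(q[2]).round(2));print(e.round(1).tolist())
u,v=cp([(119,84)],8,195,120)[0];print("red side",ray("side",u,v,.038))
E
```

```text
case [ 0.5328 -0.0508] 6.01
[[-0.6, -0.9], [-0.6, 0.7], [0.8, 0.7], [0.5, -1.0]]
case [ 0.5305 -0.0537] 6.31
[[0.8, -0.0], [-1.1, 0.3], [-1.2, -1.2], [0.5, -1.9], [-1.4, -0.4], [-1.2, 1.4], [0.2, 1.5], [-0.4, -0.3]]
comb [ 0.5896 -0.3388] -16.51
[[-0.7, -0.1], [-0.5, -0.2], [0.5, 0.4], [0.6, -0.2]]
comb [ 0.5878 -0.3385] -17.88
[[0.0, -1.0], [0.2, -0.8], [-0.1, -0.3], [0.4, -1.3], [-0.1, 0.0], [0.5, 0.5], [-1.1, -0.7], [-1.1, -0.8], [-0.3, 0.4], [-0.0, -0.1]]
red side [0.45929156 0.31131014 0.038     ]
```

Fitted poses: case (0.5305, -0.053), yaw 6.3; comb (0.588, -0.3385), yaw -17.9; red bobbin (0.4575, 0.312). I'll start moving.

```bash
cat > go.py <<'E'
import sys
from h import *
from scipy.spatial.transform import Rotation as Ro
x,y,z,psi=map(float,sys.argv[1:5])
o=arm.get_obs();R=Ro.from_euler("xyz",o["ee_rot"],degrees=True)
G=Ro.from_euler("xyz",[180,0,psi],degrees=True)
print("t",round(o["t"],2),"pos",o["tool_pos"].round(4),"rot",o["ee_rot"].round(2),"F",o["force"].round(1),"gap",round(o["finger_gap"],4))
print("turn(tool,deg)",(R.inv()*G).as_rotvec(degrees=True).round(2))
d=np.array([x,y,z])-o["tool_pos"]
print("shift cm cur axes",(R.inv().apply(d)*100).round(2)," target axes",(G.inv().apply(d)*100).round(2))
E
python3 -m handwheel '[[[0,0,4.3,0,0,0,8.5],[0,0,4.3,0,0,0,8.5],[0,0,0,2.8,-2.9,0,8.5],[0,0,0,2.8,-2.9,0,8.5],[0,0,0,2.8,-2.9,0,8.5],[0,0,0,2.8,-2.9,0,8.5],[0,0,0,2.8,-2.9,0,8.5],[0,0,0,2.8,-2.9,0,8.5],[0,0,0,2.8,-2.9,0,8.5],[0,0,0,2.8,-2.9,0,8.5],[0,0,0,2.8,-2.9,0,8.5],[0,0,0,2.8,-2.9,0,8.5]]]'; python3 go.py .4575 .312 .1 6.3
```

```text
t: 1.1
tool_pos: [0.4013, -0.2591, 0.2312]
ee_rot: [-180.0, 0.0, 6.3]
force: [-0.3, -0.1, 0.1]
finger_gap: 0.085
t 1.1 pos [ 0.4013 -0.2591  0.2312] rot [-1.7999e+02  1.0000e-02  6.2800e+00] F [-0.3 -0.1  0.1] gap 0.085
turn(tool,deg) [-0.01  0.01 -0.02]
shift cm cur axes [ 11.83 -56.15  13.12]  target axes [ 11.85 -56.15  13.12]
```

```bash
python3 -m handwheel '[[[0,0,0,0.74,-3.8,0.3,8.5],[0,0,0,0.74,-3.8,0.3,8.5],[0,0,0,0.74,-3.8,0.3,8.5],[0,0,0,0.74,-3.8,0.3,8.5],[0,0,0,0.74,-3.8,0.3,8.5],[0,0,0,0.74,-3.8,0.3,8.5],[0,0,0,0.74,-3.8,0.3,8.5],[0,0,0,0.74,-3.8,0.3,8.5],[0,0,0,0.74,-3.8,0.3,8.5],[0,0,0,0.74,-3.8,0.3,8.5],[0,0,0,0.74,-3.8,0.3,8.5],[0,0,0,0.74,-3.8,0.3,8.5]]]'; python3 go.py .4575 .312 .07 6.3
```

```text
t: 2.1
tool_pos: [0.4467, 0.1226, 0.199]
ee_rot: [-175.8, 0.1, 12.4]
force: [0.3, 0.1, -0.4]
finger_gap: 0.0849
t 2.1 pos [0.4467 0.1226 0.199 ] rot [-1.758e+02  1.000e-01  1.240e+01] F [ 0.3  0.1 -0.4] gap 0.0849
turn(tool,deg) [-4.2   0.33  6.1 ]
shift cm cur axes [  5.15 -17.27  14.2 ]  target axes [  3.15 -18.71  12.9 ]
```

```bash
python3 -m handwheel '[[[0,0,0,0,0,0,8.5]]]' >/dev/null; python3 go.py .4575 .312 .07 6.3
```

```text
t 2.18 pos [0.4475 0.1235 0.199 ] rot [-1.7575e+02  6.0000e-02  1.2460e+01] F [ 0.2  0.3 -0.5] gap 0.0848
turn(tool,deg) [-4.24  0.29  6.16]
shift cm cur axes [  5.06 -17.18  14.21]  target axes [  3.07 -18.62  12.9 ]
```

```bash
python3 -m handwheel '[[[-4.24,0.29,6.16,0,0,0,8.5],[0,0,0,0.3,-1.9,0.8,8.5],[0,0,0,0.3,-1.9,0.8,8.5],[0,0,0,0.3,-1.9,0.8,8.5],[0,0,0,0.3,-1.9,0.8,8.5],[0,0,0,0.3,-1.9,0.8,8.5],[0,0,0,0.3,-1.9,0.8,8.5],[0,0,0,0.3,-1.9,0.8,8.5],[0,0,0,0.3,-1.9,0.8,8.5],[0,0,0,0.3,-1.9,0.8,8.5],[0,0,0,0.3,-1.5,0.8,8.5],[0,0,0,0,0,0,8.5]]]'; python3 go.py .4575 .312 .01 6.3
python3 - <<'E'
from h import *
a=cams.capture("top");b=cams.capture("side")
cv2.imwrite("pics/r1.png",np.hstack([cv2.resize(a[190:260,70:150],(400,350),interpolation=cv2.INTER_CUBIC),cv2.resize(b[90:160,170:250],(400,350),interpolation=cv2.INTER_CUBIC)]))
E
```

```text
t: 3.18
tool_pos: [0.4624, 0.1827, 0.1323]
ee_rot: [-173.0, 0.1, 17.0]
force: [0.3, -0.7, -0.0]
finger_gap: 0.085
t 3.18 pos [0.4624 0.1827 0.1323] rot [-1.7299e+02  1.5000e-01  1.6960e+01] F [ 0.3 -0.7 -0. ] gap 0.085
turn(tool,deg) [-6.98  0.8  10.64]
shift cm cur axes [  3.33 -10.92  13.66]  target axes [  0.93 -12.9   12.23]
```

View pics/r1.png

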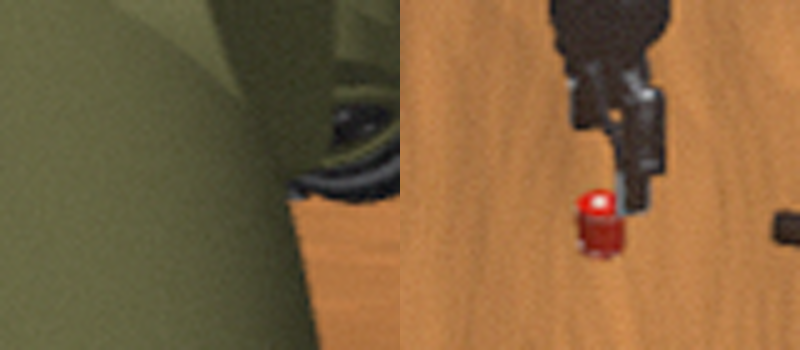

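The side view shows the gripper tilted, above and behind the bobbin, and progress has stalled. I'll check the joints.

```bash
python3 -c "
from h import *
o=arm.get_obs();print(o['joint_positions'].round(2),o['joint_vel'].round(2),o['joint_torque'].round(2))"
```

```text
[ 16.81  10.71 -25.8   53.61   6.95 179.94] [-0.66 -0.75  0.33  0.32 -0.13  0.03] [  0.39 -42.32  30.74  -0.11   0.54  -0.  ]
```

Joint 6 is at its limit, so I picked the wrong yaw branch. I'll yaw towards about 60 degrees, which is free for a round bobbin.

```bash
python3 -m handwheel '[[[0,0,-7,0,0,0,8.5],[0,0,-7,0,0,0,8.5],[0,0,-7,0,0,0,8.5],[0,0,-7,0,0,0,8.5],[0,0,-7,0,0,0,8.5],[0,0,-7,0,0,0,8.5]]]' >/dev/null; python3 go.py .4575 .312 .07 60
```

```text
t 3.78 pos [0.4632 0.1811 0.1342] rot [-174.83   -4.66   58.93] F [-0.7  0.5  0.4] gap 0.0849
turn(tool,deg) [-5.12 -4.7  -0.86]
shift cm cur axes [10.36 -6.56  7.91]  target axes [11.05 -7.04  6.42]
```

```bash
python3 -m handwheel '[[[-5.12,-4.7,-0.86,0,0,0,8.5],[0,0,0,2.2,-1.4,0.8,8.5],[0,0,0,2.2,-1.4,0.8,8.5],[0,0,0,2.2,-1.4,0.8,8.5],[0,0,0,2.2,-1.4,0.8,8.5],[0,0,0,2.2,-1.4,0.8,8.5],[0,0,0,0,0,0,8.5]]]' >/dev/null; python3 go.py .4575 .312 .008 60
python3 - <<'E'
from h import *
a=cams.capture("top");b=cams.capture("side")
cv2.imwrite("pics/r2.png",np.hstack([cv2.resize(a[190:260,70:150],(400,350),interpolation=cv2.INTER_CUBIC),cv2.resize(b[90:160,170:250],(400,350),interpolation=cv2.INTER_CUBIC)]))
E
```

```text
t 4.37 pos [0.4577 0.3153 0.0929] rot [-1.7988e+02 -4.0000e-02  5.9870e+01] F [ 1.  -0.2  0.3] gap 0.0855
turn(tool,deg) [-0.12 -0.04 -0.13]
shift cm cur axes [-0.3   0.16  8.49]  target axes [-0.3   0.14  8.49]
```

View pics/r2.png

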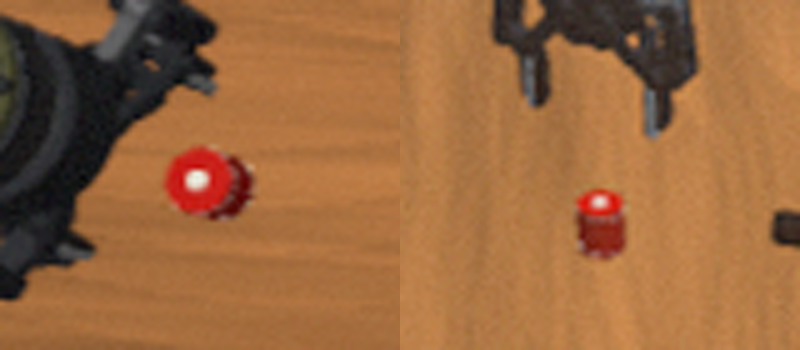

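The gripper straddles the bobbin correctly in both views. I'll descend and close.

```bash
python3 -m handwheel '[[[0,0,0,-0.15,0.08,2,8.5],[0,0,0,-0.15,0.07,2,8.5],[0,0,0,0,0,2,8.5],[0,0,0,0,0,1.5,8.5],[0,0,0,0,0,0.8,8.5],[0,0,0,0,0,0,8.5],[0,0,0,0,0,0,3],[0,0,0,0,0,0,2],[0,0,0,0,0,0,2],[0,0,0,0,0,0,2],[0,0,0,0,0,0,2],[0,0,0,0,0,0,2]]]'; python3 go.py .4575 .312 .15 60
```

```text
t: 5.47
tool_pos: [0.4584, 0.309, 0.0119]
ee_rot: [-180.0, -0.1, 59.7]
force: [-0.6, -1.1, 5.4]
finger_gap: 0.0326
t 5.47 pos [0.4584 0.309  0.0119] rot [-1.7999e+02 -6.0000e-02  5.9710e+01] F [-0.6 -1.1  5.4] gap 0.0326
turn(tool,deg) [-0.01 -0.06 -0.29]
shift cm cur axes [  0.22  -0.23 -13.81]  target axes [  0.21  -0.23 -13.81]
```

```bash
python3 -m handwheel '[[[0,0,0,0,0,-1,2],[0,0,0,0,0,-2,2],[0,0,0,0,0,-2.5,2],[0,0,0,0,0,-2.5,2],[0,0,0,0,0,-2.5,2],[0,0,0,0,0,-2.5,2],[0,0,0,0,0,0,2]]]'; python3 go.py .5305 -.053 .15 60
```

```text
t: 6.05
tool_pos: [0.4605, 0.3104, 0.1468]
ee_rot: [179.9, -0.4, 59.7]
force: [0.7, 0.9, 0.7]
finger_gap: 0.0326
t 6.05 pos [0.4605 0.3104 0.1468] rot [179.85  -0.39  59.71] F [0.7 0.9 0.7] gap 0.0326
turn(tool,deg) [ 0.15 -0.39 -0.29]
shift cm cur axes [-27.85  24.37  -0.45]  target axes [-27.97  24.23  -0.32]
```

```bash
python3 -m handwheel '[[[0,0,0,-2.33,2.03,0,2],[0,0,0,-2.33,2.03,0,2],[0,0,0,-2.33,2.03,0,2],[0,0,0,-2.33,2.03,0,2],[0,0,0,-2.33,2.03,0,2],[0,0,0,-2.33,2.03,0,2],[0,0,0,-2.33,2.03,0,2],[0,0,0,-2.33,2.03,0,2],[0,0,0,-2.33,2.03,0,2],[0,0,0,-2.33,2.03,0,2],[0,0,0,-2.33,2.03,0,2],[0,0,0,-2.33,2.03,0,2]]]'; python3 -m handwheel '[[[0,0,6.7,0,0,0,2],[0,0,6.7,0,0,0,2],[0,0,6.7,0,0,0,2],[0,0,6.7,0,0,0,2],[0,0,6.7,0,0,0,2],[0,0,6.7,0,0,0,2],[0,0,6.7,0,0,0,2],[0,0,6.7,0,0,0,2],[0,0,0,0,0,0,2]]]'; python3 go.py .5305 -.053 .09 6.3
```

```text
t: 7.05
tool_pos: [0.5269, -0.0573, 0.141]
ee_rot: [-179.9, 0.0, 59.7]
force: [0.8, -0.0, -0.3]
finger_gap: 0.0322
t: 7.8
tool_pos: [0.5268, -0.0558, 0.1408]
ee_rot: [-180.0, 0.1, 5.9]
force: [-0.2, 0.1, -0.5]
finger_gap: 0.032
t 7.8 pos [ 0.5268 -0.0558  0.1408] rot [-1.80e+02  8.00e-02  5.94e+00] F [-0.2  0.1 -0.5] gap 0.032
turn(tool,deg) [-0.    0.08 -0.36]
shift cm cur axes [ 0.4  -0.24  5.08]  target axes [ 0.4  -0.24  5.08]
```

```bash
python3 -m handwheel '[[[0,0,-0.36,0.4,-0.24,1.5,2],[0,0,0,0,0,2,2],[0,0,0,0,0,1.5,2],[0,0,0,0,0,0,2]]]'; python3 go.py .5305 -.053 .02 6.3
python3 - <<'E'
from h import *
a=cams.capture("top");b=cams.capture("side")
cv2.imwrite("pics/p1.png",np.hstack([cv2.resize(a[170:240,215:295],(400,350),interpolation=cv2.INTER_CUBIC),cv2.resize(b[160:230,200:280],(400,350),interpolation=cv2.INTER_CUBIC)]))
E
```

```text
t: 8.13
tool_pos: [0.5282, -0.0527, 0.0879]
ee_rot: [-179.9, 0.4, 6.6]
force: [-0.3, -0.7, -0.6]
finger_gap: 0.0321
t 8.13 pos [ 0.5282 -0.0527  0.0879] rot [-179.94    0.36    6.65] F [-0.3 -0.7 -0.6] gap 0.0321
turn(tool,deg) [-0.06  0.36  0.35]
shift cm cur axes [0.27 0.06 6.79]  target axes [0.22 0.05 6.79]
```

View pics/p1.png

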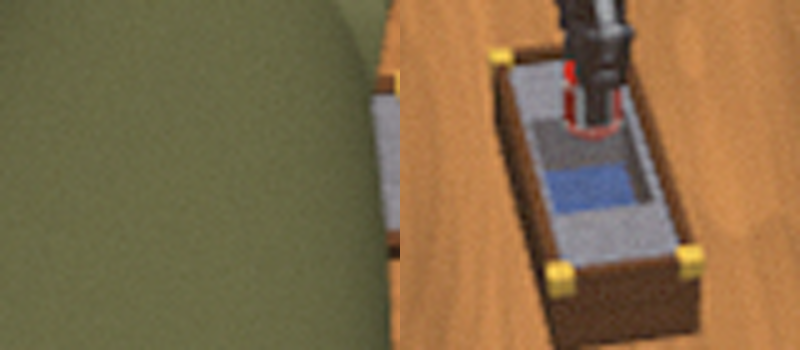

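```bash
python3 -c "
from h import *
print(proj('side',[[.5305,-.053,.076],[.5305,-.063,.076],[.5405,-.053,.076],[.5282,-.0527,.0879]]))
for z in(.05,.058): print(proj('side',[[.5305,-.053,z]]))"
```

```text
[[236.99284142 184.39700747]
 [237.24672747 186.51309721]
 [240.36672731 184.23358748]
 [236.19285236 181.20670999]]
[[237.0183565  191.19743579]]
[[237.01056743 189.12144839]]
```

The bobbin looks well centred in x and perhaps a few mm towards +y. I'll shift -3 mm in y, lower it to the well mouth and recheck.

```bash
python3 -m handwheel '[[[0,0.36,0.35,0,0.3,0.7,2],[0,0,0,0,0,1.3,2],[0,0,0,0,0,0,2]]]'; 
python3 - <<'E'
from h import *
b=cams.capture("side")
cv2.imwrite("pics/p2.png",cv2.resize(b[160:230,205:275],(700,700)[:2],interpolation=cv2.INTER_CUBIC)[:590])
E
```

```text
t: 8.48
tool_pos: [0.5305, -0.0563, 0.0698]
ee_rot: [-180.0, -0.2, 6.1]
force: [0.2, 0.3, -1.2]
finger_gap: 0.0322
```

View pics/p2.png

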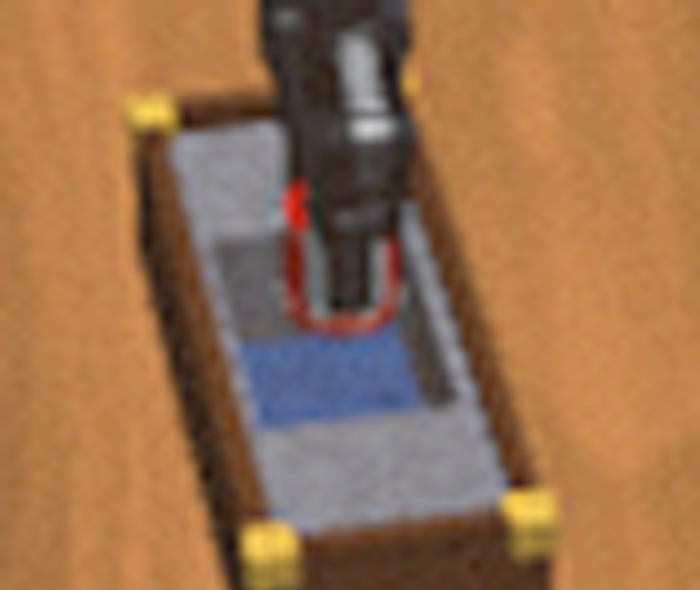

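In this view the bobbin is at about (345,296) against an expected (335,301), so it's 2–3 mm off. I'll correct that and lower it to the floor.

```bash
python3 -m handwheel '[[[0,0,0,-0.2,0.2,1,2],[0,0,0,0,0,1.2,2],[0,0,0,0,0,1.2,2],[0,0,0,0,0,0.8,2],[0,0,0,0,0,0.3,2],[0,0,0,0,0,0,2],[0,0,0,0,0,0,2]]]'; python3 go.py .5285 -.058 .02 6.3
```

```text
t: 9.12
tool_pos: [0.5297, -0.0583, 0.0259]
ee_rot: [180.0, -0.3, 6.1]
force: [0.2, 0.3, -0.6]
finger_gap: 0.0323
t 9.12 pos [ 0.5297 -0.0583  0.0259] rot [180.    -0.29   6.11] F [ 0.2  0.3 -0.6] gap 0.0323
turn(tool,deg) [ 0.   -0.29 -0.19]
shift cm cur axes [-0.12 -0.04  0.59]  target axes [-0.12 -0.04  0.59]
```

```bash
python3 -m handwheel '[[[0,0,0,0,0,0.3,2],[0,0,0,0,0,0.15,2],[0,0,0,0,0,0,2]]]';python3 -m handwheel '[[[0,0,0,0,0,0.1,2],[0,0,0,0,0,0,2]]]'
```

```text
t: 9.37
tool_pos: [0.5297, -0.0582, 0.0212]
ee_rot: [-180.0, -0.3, 6.1]
force: [-0.1, -0.8, -0.2]
finger_gap: 0.032
t: 9.53
tool_pos: [0.5296, -0.0582, 0.0201]
ee_rot: [-180.0, -0.3, 6.1]
force: [-0.4, -0.1, -0.6]
finger_gap: 0.0319
```

```bash
for i in 1; do python3 -m handwheel '[[[0,0,0,0,0,0.1,2],[0,0,0,0,0,0,2]]]';done; python3 -m handwheel '[[[0,0,0,0,0,0.1,2],[0,0,0,0,0,0,2]]]'
```

```text
t: 9.7
tool_pos: [0.5297, -0.0582, 0.0199]
ee_rot: [180.0, -0.3, 6.1]
force: [-1.1, 1.3, 7.1]
finger_gap: 0.0323
t: 9.87
tool_pos: [0.5298, -0.0582, 0.0199]
ee_rot: [180.0, -0.3, 6.1]
force: [-5.7, 0.4, 16.9]
finger_gap: 0.0324
```

Contact with the floor shows at 7 N, rising to 17 N after one more step. I'll back off 1 mm and release.

```bash
python3 -m handwheel '[[[0,0,0,0,0,-0.1,2],[0,0,0,0,0,0,3.8],[0,0,0,0,0,0,4.4],[0,0,0,0,0,0,4.4],[0,0,0,0,0,0,4.4],[0,0,0,0,0,0,4.4],[0,0,0,0,0,-0.5,4.4],[0,0,0,0,0,-1,4.4],[0,0,0,0,0,-1.5,4.4],[0,0,0,0,0,-1.5,4.4]]]'; python3 -m handwheel '[[[0,0,0,0,0,-2.5,4.4],[0,0,0,0,0,-2.5,4.4],[0,0,0,0,0,-2.5,4.4],[0,0,0,0,0,-2.5,6],[0,0,0,0,0,0,6]]]';python3 go.py .588 -.3385 .13 6.3
```

```text
t: 10.7
tool_pos: [0.5291, -0.0582, 0.0651]
ee_rot: [-180.0, -0.3, 6.1]
force: [0.9, -0.1, -0.3]
finger_gap: 0.0437
t: 11.12
tool_pos: [0.5321, -0.0586, 0.1703]
ee_rot: [179.9, -0.8, 6.1]
force: [0.8, 0.2, 0.6]
finger_gap: 0.0601
t 11.12 pos [ 0.5321 -0.0586  0.1703] rot [179.9   -0.76   6.11] F [0.8 0.2 0.6] gap 0.0601
turn(tool,deg) [ 0.1  -0.76 -0.19]
shift cm cur axes [ 2.53 28.41  4.11]  target axes [ 2.49 28.43  4.03]
```

```bash
python3 -m handwheel '[[[0,-0.76,0,0.2,2.37,0.3,6],[0,0,0,0.2,2.37,0.3,6],[0,0,0,0.2,2.37,0.3,6],[0,0,0,0.2,2.37,0.3,6],[0,0,0,0.2,2.37,0.3,6],[0,0,0,0.2,2.37,0.3,6],[0,0,0,0.2,2.37,0.3,6],[0,0,0,0.2,2.37,0.3,6],[0,0,0,0.2,2.37,0.3,6],[0,0,0,0.2,2.37,0.3,6],[0,0,0,0.2,2.37,0.3,6],[0,0,0,0.2,2.37,0.3,6]]]'; python3 -m handwheel '[[[0,0,6,0,0,0,5],[0,0,6,0,0,0,5],[0,0,6,0,0,0,5],[0,0,6,0,0,0,5],[0,0,0,0,0,0,5]]]';python3 go.py .588 -.3385 .07 -17.9
python3 - <<'E'
from h import *
a=cams.capture("top");b=cams.capture("side")
cv2.imwrite("pics/c1.png",np.hstack([cv2.resize(a[170:240,210:310],(400,280),interpolation=cv2.INTER_CUBIC),cv2.resize(b[225:295,220:320],(400,280),interpolation=cv2.INTER_CUBIC)]))
cv2.imwrite("pics/c1t.png",a);cv2.imwrite("pics/c1s.png",b)
E
```

```text
t: 12.12
tool_pos: [0.5827, -0.3397, 0.1281]
ee_rot: [-180.0, 0.5, 6.1]
force: [0.8, 0.6, 0.1]
finger_gap: 0.0598
t: 12.53
tool_pos: [0.5825, -0.3386, 0.1281]
ee_rot: [179.8, 0.4, -18.1]
force: [-1.2, -0.2, 0.4]
finger_gap: 0.0499
t 12.53 pos [ 0.5825 -0.3386  0.1281] rot [179.81   0.45 -18.05] F [-1.2 -0.2  0.4] gap 0.0499
turn(tool,deg) [ 0.19  0.45 -0.15]
shift cm cur axes [ 0.56 -0.2   5.8 ]  target axes [ 0.52 -0.18  5.81]
```

View pics/c1.png

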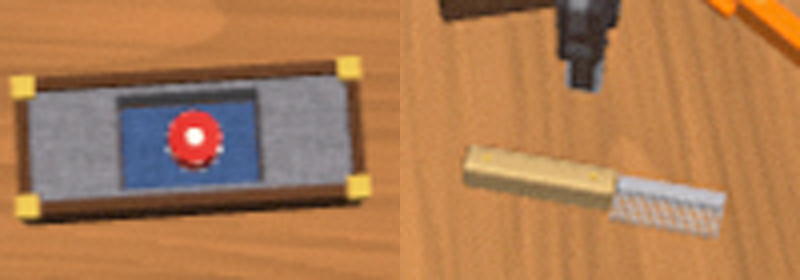

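Top view: the red bobbin stands upright in the well, centred at about (258,204). The gripper is lined up over the handle about 5 mm short in x, so I'll correct that and descend.

```bash
python3 -m handwheel '[[[0.19,0.45,-0.15,0.5,-0.1,1.5,5],[0,0,0,0,0,2.5,5],[0,0,0,0,0,2.5,5],[0,0,0,0,0,1.5,5],[0,0,0,0,0,0,5]]]';python3 go.py .588 -.3385 .006 -17.9
python3 - <<'E'
from h import *
b=cams.capture("side")
cv2.imwrite("pics/c2.png",cv2.resize(b[225:295,220:320],(800,560),interpolation=cv2.INTER_CUBIC))
E
```

```text
t: 13.05
tool_pos: [0.585, -0.3375, 0.0439]
ee_rot: [-179.9, 0.4, -17.6]
force: [-1.3, 0.6, -0.5]
finger_gap: 0.0504
t 13.05 pos [ 0.585  -0.3375  0.0439] rot [-179.92    0.36  -17.6 ] F [-1.3  0.6 -0.5] gap 0.0504
turn(tool,deg) [-0.08  0.36  0.3 ]
shift cm cur axes [0.35 0.01 3.79]  target axes [0.32 0.01 3.79]
```

View pics/c2.png

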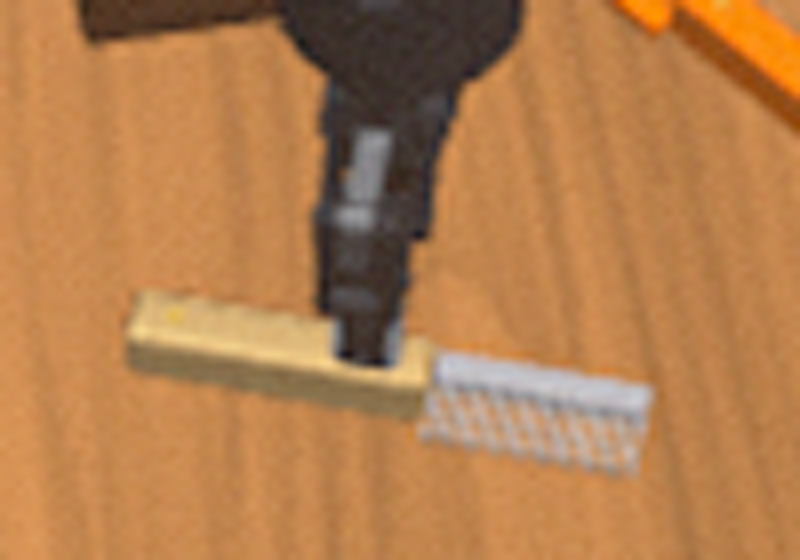

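```bash
python3 -m handwheel '[[[-0.08,0.36,0.3,0.4,0,1,5],[0,0,0,0,0,1.4,5],[0,0,0,0,0,0.9,5],[0,0,0,0,0,0.4,5],[0,0,0,0,0,0,5]]]';python3 go.py .588 -.3385 .006 -17.9
python3 - <<'E'
from h import *
b=cams.capture("side")
cv2.imwrite("pics/c3.png",cv2.resize(b[225:295,220:320],(800,560),interpolation=cv2.INTER_CUBIC))
E
```

```text
t: 13.52
tool_pos: [0.5913, -0.3402, 0.0102]
ee_rot: [179.9, -0.3, -18.0]
force: [-0.1, 1.0, 0.1]
finger_gap: 0.0499
t 13.52 pos [ 0.5913 -0.3402  0.0102] rot [179.93  -0.32 -18.02] F [-0.1  1.   0.1] gap 0.0499
turn(tool,deg) [ 0.07 -0.32 -0.12]
shift cm cur axes [-0.37 -0.06  0.42]  target axes [-0.36 -0.06  0.42]
```

View pics/c3.png

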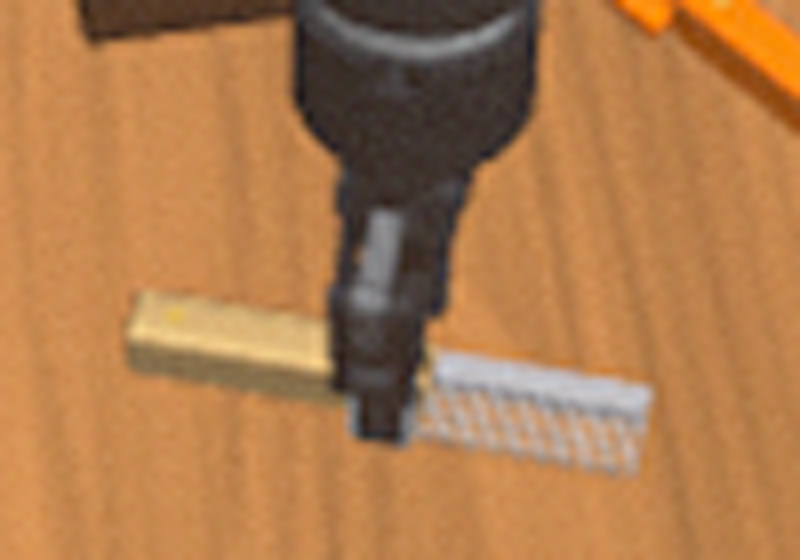

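The finger tip is centred at about x=382, against about 384 for the handle origin. Closing now.

```bash
python3 -m handwheel '[[[0,0,0,0,0,0.25,5],[0,0,0,0,0,0,3.5],[0,0,0,0,0,0,1],[0,0,0,0,0,0,1],[0,0,0,0,0,0,1],[0,0,0,0,0,0,1],[0,0,0,0,0,0,1],[0,0,0,0,0,0,1]]]';python3 go.py .53 -.055 .006 -17.9
```

```text
t: 14.23
tool_pos: [0.5921, -0.3408, 0.0091]
ee_rot: [179.9, -0.4, -18.0]
force: [-0.8, 1.2, 5.8]
finger_gap: 0.0198
t 14.23 pos [ 0.5921 -0.3408  0.0091] rot [179.9   -0.44 -18.04] F [-0.8  1.2  5.8] gap 0.0198
turn(tool,deg) [ 0.1  -0.44 -0.14]
shift cm cur axes [-14.76 -25.25   0.16]  target axes [-14.69 -25.28   0.31]
```

```bash
python3 -m handwheel '[[[0,0,0,0,0,-0.5,1],[0,0,0,0,0,-1,1],[0,0,0,0,0,-2,1],[0,0,0,0,0,-2,1],[0,0,0,0,0,-2,1],[0,0,0,0,0,-2,1],[0,0,0,0,0,-2,1],[0,0,0,0,0,-1.5,1],[0,0,0,0,0,-0.5,1],[0,0,0,0,0,0,1]]]';python3 go.py .53 -.055 .14 -17.9
python3 - <<'E'
from h import *
b=cams.capture("side")
cv2.imwrite("pics/c4.png",cv2.resize(b[195:295,220:320],(590,590),interpolation=cv2.INTER_CUBIC))
E
```

```text
t: 15.07
tool_pos: [0.5918, -0.3406, 0.1454]
ee_rot: [179.9, -0.5, -18.0]
force: [0.8, 0.4, -0.3]
finger_gap: 0.0202
t 15.07 pos [ 0.5918 -0.3406  0.1454] rot [179.88  -0.54 -18.04] F [ 0.8  0.4 -0.3] gap 0.0202
turn(tool,deg) [ 0.12 -0.54 -0.14]
shift cm cur axes [-14.72 -25.24   0.35]  target axes [-14.66 -25.27   0.54]
```

View pics/c4.png

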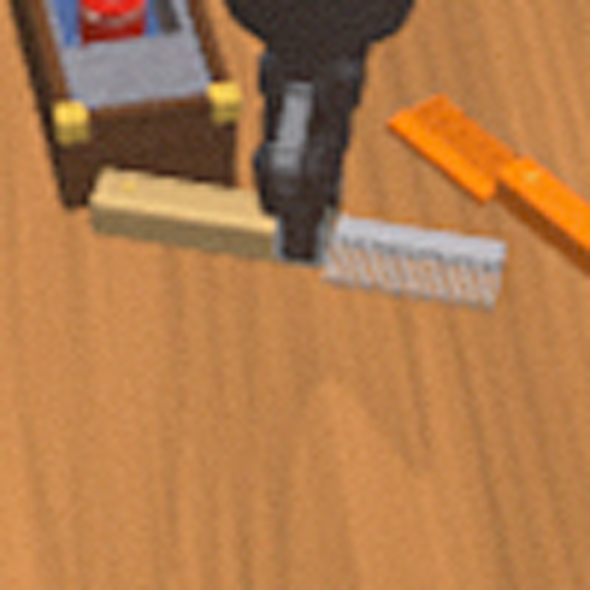

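The comb is held level. I'll yaw it here first, since that keeps joint 6 in range, then carry it over.

```bash
python3 -m handwheel '[[[0,0,-5,0,0,0,1],[0,0,-7,0,0,0,1],[0,0,-7,0,0,0,1],[0,0,-7,0,0,0,1],[0,0,-7,0,0,0,1],[0,0,-7,0,0,0,1],[0,0,-7,0,0,0,1],[0,0,-7,0,0,0,1],[0,0,-7,0,0,0,1],[0,0,-7,0,0,0,1],[0,0,-7,0,0,0,1],[0,0,-7,0,0,0,1]]]' >/dev/null; python3 -m handwheel '[[[0,0,-7,0,0,0,1],[0,0,-7,0,0,0,1],[0,0,-7,0,0,0,1],[0,0,-7,0,0,0,1],[0,0,-4.2,0,0,0,1],[0,0,0,0,0,0,1]]]';python3 go.py .5305 -.055 .14 96.3
```

```text
t: 16.62
tool_pos: [0.5899, -0.3394, 0.1414]
ee_rot: [179.8, 0.1, 96.3]
force: [0.2, 0.2, -1.2]
finger_gap: 0.0201
t 16.62 pos [ 0.5899 -0.3394  0.1414] rot [1.7983e+02 1.2000e-01 9.6260e+01] F [ 0.2  0.2 -1.2] gap 0.0201
turn(tool,deg) [ 0.17  0.12 -0.04]
shift cm cur axes [28.92 -2.8   0.07]  target axes [28.92 -2.78  0.14]
```

```bash
python3 -m handwheel '[[[0.17,0.12,0,1.4,-0.23,0,1],[0,0,0,2.6,-0.23,0,1],[0,0,0,2.6,-0.23,0,1],[0,0,0,2.6,-0.23,0,1],[0,0,0,2.6,-0.23,0,1],[0,0,0,2.6,-0.23,0,1],[0,0,0,2.6,-0.23,0,1],[0,0,0,2.6,-0.23,0,1],[0,0,0,2.6,-0.23,0,1],[0,0,0,2.6,-0.23,0,1],[0,0,0,2.6,-0.23,0,1],[0,0,0,1.5,-0.23,0,1]]]'>/dev/null; python3 -m handwheel '[[[0,0,0,0,0,0.8,1],[0,0,0,0,0,1.5,1],[0,0,0,0,0,1.2,1],[0,0,0,0,0,0,1]]]';python3 go.py .5305 -.055 .06 96.3
python3 - <<'E'
from h import *
b=cams.capture("side")
cv2.imwrite("pics/d1.png",cv2.resize(b[150:235,195:280],(590,590),interpolation=cv2.INTER_CUBIC))
E
```

```text
t: 17.95
tool_pos: [0.5299, -0.0554, 0.1047]
ee_rot: [-179.9, 0.1, 96.1]
force: [-0.7, -0.2, -1.2]
finger_gap: 0.0203
t 17.95 pos [ 0.5299 -0.0554  0.1047] rot [-1.7986e+02  6.0000e-02  9.6080e+01] F [-0.7 -0.2 -1.2] gap 0.0203
turn(tool,deg) [-0.14  0.06 -0.22]
shift cm cur axes [0.04 0.07 4.47]  target axes [0.04 0.06 4.47]
```

View pics/d1.png

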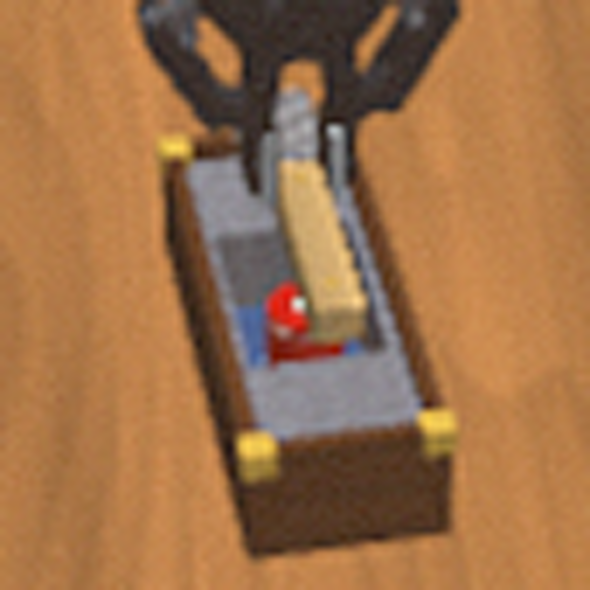

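```bash
python3 - <<'E'
from h import *
c0=np.array([.5328,-.0508]);a=np.radians(6.2);R=np.array([[np.cos(a),np.sin(a)],[-np.sin(a),np.cos(a)]])
for nm,(X,Y),z in[("near end bottom L",(312,341),.096),("near end bot R",(360,334),.096),("near end top L",(310,312),.116),("near top R",(363,301),.116),("red top ctr",(291+4,305),.046),("cornerL",(239,435),.058),("cornerR",(456,412),.058),("cornerFL",(160,142),.058)]:
    p=ray("side",195+(X+.5)/6.941-.5,150+(Y+.5)/6.941-.5,z); print(nm,p.round(4),"case",(R@(p[:2]-c0)*1000).round(1))
E
```

```text
near end bottom L [ 0.531  -0.1423  0.096 ] case [-11.7 -90.8]
near end bot R [ 0.5506 -0.1395  0.096 ] case [  8.1 -90.1]
near end top L [ 0.5297 -0.1481  0.116 ] case [-13.6 -96.3]
near top R [ 0.5513 -0.1429  0.116 ] case [  8.4 -93.5]
red top ctr [ 0.5302 -0.059   0.046 ] case [-3.5 -7.9]
cornerL [ 0.5003 -0.1541  0.058 ] case [-43.4 -99.2]
cornerR [ 0.5897 -0.1471  0.058 ] case [  46.2 -101.8]
cornerFL [0.4772 0.0459 0.058 ] case [-44.8 102.2]
```

```bash
python3 -m handwheel '[[[-0.14,0,-0.2,0.5,0.1,0.8,1],[0,0,0,0,0,1,1],[0,0,0,0,0,0.4,1],[0,0,0,0,0,0,1]]]';python3 go.py .5305 -.05 .06 96.3
python3 - <<'E'
from h import *
a=cams.capture("top");b=cams.capture("side")
cv2.imwrite("pics/d2.png",cv2.resize(b[150:235,195:280],(595,595),interpolation=cv2.INTER_CUBIC))
cv2.imwrite("pics/d2t.png",cv2.resize(a[170:235,205:310],(735,455),interpolation=cv2.INTER_CUBIC))
E
```

```text
t: 18.33
tool_pos: [0.5321, -0.0506, 0.0845]
ee_rot: [179.8, 0.1, 96.3]
force: [0.0, -0.4, -0.6]
finger_gap: 0.0199
t 18.33 pos [ 0.5321 -0.0506  0.0845] rot [1.7984e+02 8.0000e-02 9.6350e+01] F [ 0.  -0.4 -0.6] gap 0.0199
turn(tool,deg) [0.16 0.08 0.05]
shift cm cur axes [ 0.08 -0.16  2.45]  target axes [ 0.07 -0.15  2.45]
```

View pics/d2.png

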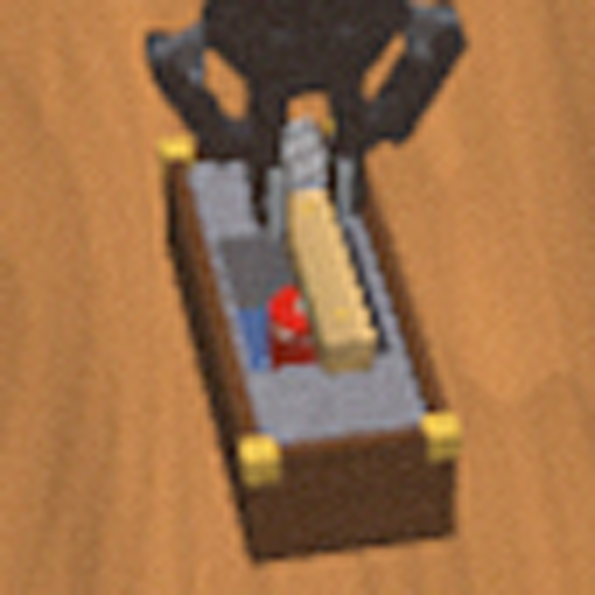

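View pics/d2t.png

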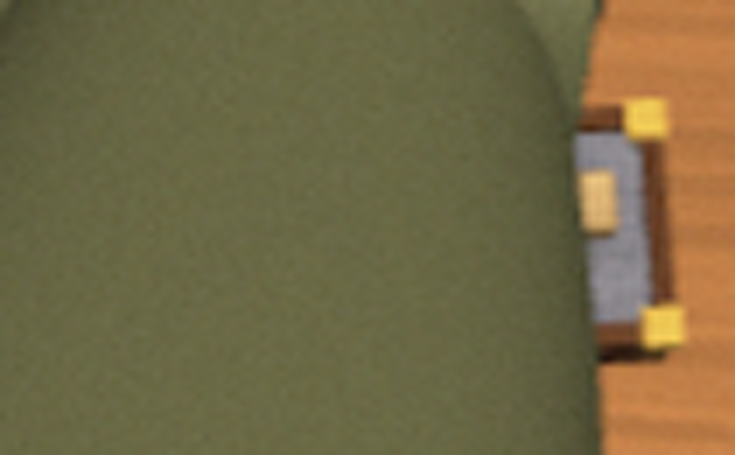

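```bash
python3 - <<'E'
from h import *
a=np.radians(6.3);R=np.array([[np.cos(a),np.sin(a)],[-np.sin(a),np.cos(a)]])
for cam,c0,sx,ox,oy,L in[("top",np.array([.5287,-.0545]),7,205,170,[("hR top",(615,171),.096),("hR bot",(618,234),.096),("cTR",(668,98),.058),("cBR",(686,346),.058)]),
 ("side",np.array([.5328,-.0508]),7,195,150,[("hL",(326,345),.096),("hR",(377,333),.096),("bL",(328,371),.076),("bR",(374,363),.076),("cNL",(238,440),.058),("cNR",(460,416),.058),("cFL",(158,142),.058),("steel far R",(322,120),.082),("steel far L",(288,122),.082),("redtop",(296,310),.046)])]:
  for nm,(X,Y),z in L:
    p=ray(cam,ox+(X+.5)/sx-.5,oy+(Y+.5)/sx-.5,z); print(cam,nm,"case mm",(R@(p[:2]-c0)*1000).round(1))
E
```

```text
top hR top case mm [ 12.7 -85.8]
top hR bot case mm [ -9.2 -85.2]
top cTR case mm [  45.5 -110.7]
top cBR case mm [ -44.1 -110.1]
side hL case mm [ -7.6 -92.3]
side hR case mm [ 13.9 -88.8]
side bL case mm [ -5.3 -85.2]
side bR case mm [ 13.9 -83.8]
side cNL case mm [-44.9 -99.6]
side cNR case mm [  46.  -102.2]
side cFL case mm [-46.  103.4]
side steel far R case mm [22.9 74.2]
side steel far L case mm [ 8.  75.5]
side redtop case mm [-4.4 -9.3]
```

Both views put the comb within about 5 mm of the trough's centre and aligned with it. Lowering.

```bash
python3 -m handwheel '[[[0.16,0,0,0.1,-0.2,0.8,1],[0,0,0,0,0,0.8,1],[0,0,0,0,0,0.5,1],[0,0,0,0,0,0.1,1],[0,0,0,0,0,0,1]]]';python3 -m handwheel '[[[0,0,0,0,0,0.1,1],[0,0,0,0,0,0,1]]]';python3 -m handwheel '[[[0,0,0,0,0,0.1,1],[0,0,0,0,0,0,1]]]'
```

```text
t: 18.85
tool_pos: [0.5304, -0.0499, 0.063]
ee_rot: [180.0, 0.1, 96.4]
force: [-0.3, -0.5, -0.9]
finger_gap: 0.0204
t: 19.02
tool_pos: [0.5312, -0.0499, 0.0628]
ee_rot: [179.9, 0.1, 96.4]
force: [-1.0, -0.6, -0.6]
finger_gap: 0.0198
t: 19.18
tool_pos: [0.5312, -0.0499, 0.0618]
ee_rot: [179.9, 0.1, 96.4]
force: [-0.1, -0.1, -0.9]
finger_gap: 0.0201
```

```bash
python3 - <<'E'
from h import *
b=cams.capture("side");a=cams.capture("top")
cv2.imwrite("pics/e1.png",np.hstack([cv2.resize(b[150:235,195:280],(450,450),interpolation=cv2.INTER_CUBIC),cv2.resize(a[175:240,265:315],(346,450),interpolation=cv2.INTER_CUBIC)]))
E
```

```text
(no output)
```

View pics/e1.png

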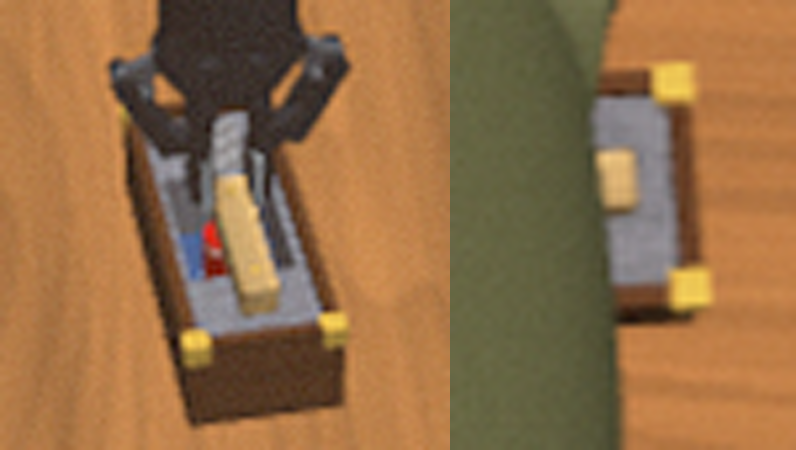

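The comb sits inside the trough walls in both views, with clearance all round. I'll keep lowering until it touches.

```bash
python3 -m handwheel '[[[0,0,0,0,0,0.15,1],[0,0,0,0,0,0,1]]]';python3 -m handwheel '[[[0,0,0,0,0,0.1,1],[0,0,0,0,0,0,1]]]'
```

```text
t: 19.45
tool_pos: [0.5309, -0.0499, 0.0601]
ee_rot: [179.9, 0.1, 96.4]
force: [0.5, 0.3, -0.5]
finger_gap: 0.0198
t: 19.62
tool_pos: [0.5311, -0.05, 0.0592]
ee_rot: [179.9, 0.1, 96.4]
force: [-0.4, -0.9, 1.1]
finger_gap: 0.0202
```

```bash
python3 -m handwheel '[[[0,0,0,0,0,0.1,1],[0,0,0,0,0,0,1]]]'
```

```text
t: 19.78
tool_pos: [0.5312, -0.05, 0.0591]
ee_rot: [179.9, 0.1, 96.4]
force: [-2.5, -0.2, 7.9]
finger_gap: 0.0203
```

Contact at 7.9 N. I'll open slightly, staying inside the trough walls, and rise.

```bash
python3 -m handwheel '[[[0,0,0,0,0,-0.05,1.8],[0,0,0,0,0,0,2.6],[0,0,0,0,0,0,3.1],[0,0,0,0,0,0,3.1],[0,0,0,0,0,0,3.1],[0,0,0,0,0,-0.4,3.1],[0,0,0,0,0,-0.8,3.1],[0,0,0,0,0,-1.2,3.1],[0,0,0,0,0,-1.5,3.1],[0,0,0,0,0,0,3.1]]]';python3 go.py .5 -.3 .2 96.3
python3 - <<'E'
from h import *
b=cams.capture("side")
cv2.imwrite("pics/e2.png",cv2.resize(b[150:235,195:280],(590,590),interpolation=cv2.INTER_CUBIC))
E
```

```text
t: 20.62
tool_pos: [0.5331, -0.05, 0.1009]
ee_rot: [179.6, 0.2, 96.4]
force: [0.3, -0.5, 0.6]
finger_gap: 0.0308
t 20.62 pos [ 0.5331 -0.05    0.1009] rot [1.7963e+02 1.6000e-01 9.6360e+01] F [ 0.3 -0.5  0.6] gap 0.0308
turn(tool,deg) [0.37 0.16 0.06]
shift cm cur axes [-24.5   -5.99  -9.88]  target axes [-24.48  -6.03  -9.91]
```

View pics/e2.png

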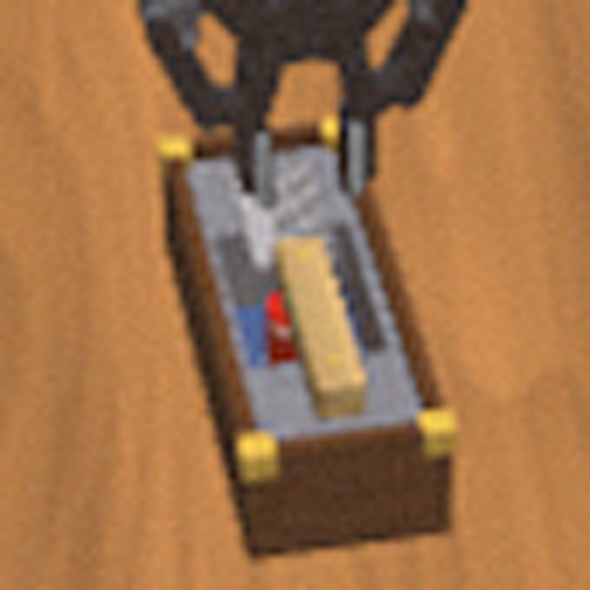

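The comb stays in place, released and bridging the well. I'll rise, clear the view and check again.

```bash
python3 -m handwheel '[[[0,0,0,0,0,-2.5,3.1],[0,0,0,0,0,-2.5,3.1],[0,0,0,0,0,-2.5,3.1],[0,0,0,0,0,-2.5,3.1],[0,0,0,-2.5,0,0,3.1],[0,0,0,-2.5,0,0,3.1],[0,0,0,-2.5,0,0,3.1],[0,0,0,-2.5,0,0,3.1],[0,0,0,-2.5,0,0,3.1],[0,0,0,-2.5,0,0,3.1],[0,0,0,-2.5,0,0,3.1],[0,0,0,-2.5,0,0,3.1]]]'; python3 -m handwheel '[[[0,0,0,-2,0,0,3.1],[0,0,0,-2,0,0,3.1],[0,0,0,0,0,0,3.1],[0,0,0,0,0,0,3.1]]]'
python3 - <<'E'
from h import *
b=cams.capture("side");a=cams.capture("top")
cv2.imwrite("pics/f1.png",np.hstack([cv2.resize(b[160:235,205:265],(360,450),interpolation=cv2.INTER_CUBIC),cv2.resize(a[170:240,205:275+30],(440,450*70//100),interpolation=cv2.INTER_CUBIC) if 0 else cv2.copyMakeBorder(cv2.resize(a[175:235,205:310],(440,251),interpolation=cv2.INTER_CUBIC),0,199,0,0,cv2.BORDER_CONSTANT)]))
cv2.imwrite("pics/f1t.png",a)
E
```

```text
t: 21.67
tool_pos: [0.5526, -0.2496, 0.1974]
ee_rot: [179.9, 0.1, 96.4]
force: [0.3, 0.7, 0.8]
finger_gap: 0.0309
t: 22.0
tool_pos: [0.5569, -0.2888, 0.1972]
ee_rot: [179.9, 0.1, 96.3]
force: [0.2, 0.6, -0.9]
finger_gap: 0.0311
```

View pics/f1.png

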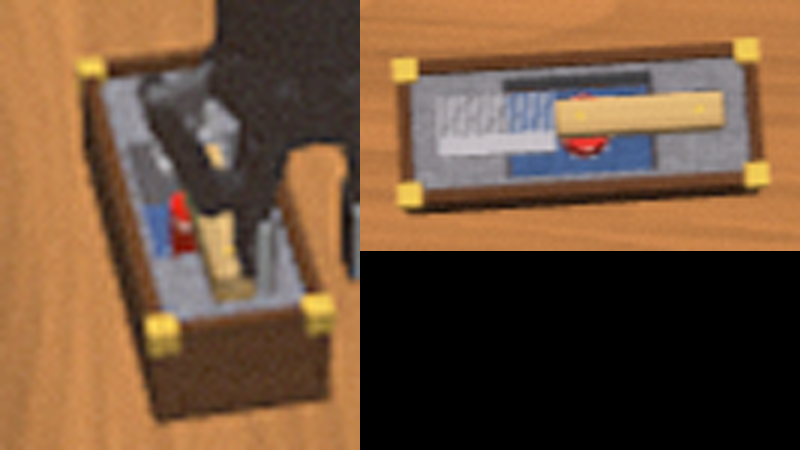

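View pics/f1t.png

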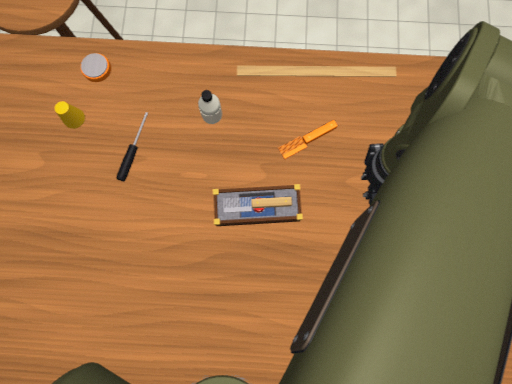

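The top view shows the comb lying lengthwise in the trough, spanning about (223,201) to (291,201), on both ledges, with the red bobbin under it in the well. The gripper is clear. I'm handing in.

```bash
python3 -c "
from rig import ticket
print(ticket.hand_in())"
```

```text
the job is handed in; nothing more can be done
None
```

The case is packed and the job handed in at about 22 s; no verdict was reported. I stood the red bobbin upright on the well floor. I then laid the larger wood-and-steel comb, flat side down, lengthwise in the trough over it.

- **Contact:** both placements touched down gently, with 7 to 17 N for the bobbin and about 8 N for the comb.
- **Final picture:** the last top view shows the comb inside the trough walls and resting on both ledges, with the bobbin below it. The gripper was well clear. In the last side view the arm hid part of the case, so this rests mainly on the top view.
- **Blue bobbin:** I never reached for it, but the arm covered it in the last top view, so I did not recheck its position.
- **Disagreement:** the two cameras differed by about 3 to 5 mm on positions; I took values between the two and corrected from close-up views.
- **Early mistake:** on the first approach I picked a yaw that took joint 6 to its range limit. The tool tilted and stalled without touching anything, and I re-approached at another yaw.

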